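Index the dish carousel by one notch

ROBOT

A 6-joint arm with a two-finger parallel gripper is mounted at the origin on the work surface. World frame = base frame: x ahead of the robot, y to its left, z up, the work surface at z = 0. Lengths are in m, angles in rad, forces in N, time in s.
With the tool pointing down it reaches from about 0.35 to 0.975 m from the base axis. Payload 7.1 kg.
Tool frame: the origin (TCP) lies at the very end of the fingers, on their centre line; the grasp point (between the pads) lies r.hold_point_z behind it (r.hold_point_z is the distance from the TCP to the grasp point, in m); z points along the fingers, y is the direction in which the jaws open and shut (so a half turn about z gives the same grasp; the last joint's range is limited). The gripper opens to 88 mm and grips with 3 to 60 N. Pads are 20 mm wide; open, the fingers measure 115 mm over their backs; the gripper's body (75 mm by 178 mm) begins 61 mm behind the grasp point.
Start: joints at [1.199, 0.423, 1.63, -0, 1.089, -0.019], TCP at [0.216, 0.587, 0.223] pointing down, gripper open.
Joint ranges: [-3, 3], [-0.9, 2.11], [0.09, 2.58], [-1.31, 4.45], [0.11, 2.69], [-2.54, 2.54]. Speed limits (rad/s): [2.39, 2.39, 3.01, 3.14, 3.14, 3.14].

INTERFACE

Orientations are given as a unit quaternion [x, y, z, w].
In Python, from station import status, snapshot, get_calibration, job, r gives the robot as it stands. The module is installed in compiled form; this text tells all that it offers.
- The arm moves only by the shell command python3 -m inch 'ROWS' [OPENING] [FORCE]. ROWS is JSON, a list of rows, each a list of 4 numbers: the shift along the world's x, y, z in m, then the turn about the world's z in degrees. In form: [[tx, ty, tz, roll], ...]. A call has exactly 8 rows; each row is the pose to reach, as a shift and turn from the pose measured when the call began; what a row does not reach only later rows make up. A row lasts 1/10 s, in which the tool goes at most 50 mm and 8.59 degrees, less where a joint would pass 70% of its speed; a pose out of reach is approached as far as the arm can. A call with a gripper value outside its range is refused whole. OPENING is the finger opening in m, from 0 to 0.0878, set as the call begins (- or left out, the last holds). The fingers move at their own pace and stop on an object; FORCE is the grip in N (left out, the last holds). Time passes only in rows, so rows that repeat a pose let the fingers close, or fill a call up. It gives the time, the measured TCP pose, the force and the opening at its end, in the units of the state.
- status.get_obs(): the state, without advancing time (a new reading comes with each control period).
- snapshot(name): name is "side" or "top" or "wrist"; returns (picture, depth): 420x560x3 uint8, red, green, blue; 420x560 float32, m along the optical axis (not along the pixel's ray), 0 where there is no reading.
- get_calibration(name): a dict with "intrinsics" (3x3 intrinsics, pixels), "pose" (4x4, takes a point from camera to world coordinates). Camera axes: x right, y down, z forward; pixel columns grow to the right and rows downward; lengths in m; the calibration is good to about 2 mm. A picture is of the moment at which its call begins: read the wrist's pose just before it. get_calibration takes no time and is no camera call; for the wrist camera it gives the pose at the moment of the call.
- job.sign_off(): hands the job in, once; it reports no verdict.
The state is a dict: "t": time; "joint_positions": joint angles; "joint_vel": joint speeds; "tau": joint torques, N m; "tcp_pos": TCP position; "orientation": TCP orientation; "ft_force": force on the tool from outside, world axes, zero at the start; "moment": the same for the moment, N m; "finger_gap": finger opening in m.
Only numpy, scipy, OpenCV 4.12 (cv2) and the standard library are available. Lean on these libraries where they do the work, as an engineer would, in place of code of your own. Each camera call takes 0.05 s, during which the arm holds its last target.

TASK

Press the carousel's spring plunger down by its black pad and, pushing with the fingertips, turn the carousel clockwise (seen from above) to the very next notch, so that the next dish comes under the viewing head and the plunger springs fully up again and locks it there. Do not go past that notch or turn it the other way, and do not grasp or lift anything: the dishes stay seated on the carousel and everything else on the bench stays where it is. Finish with the hand clear.

Things in the scene. Friction and masses are not known exactly. Their poses are not given: they have to be found in the camera images.
- carousel (a joint): Angle of the round dish carousel, rad: 0 in the notch it starts in, growing CLOCKWISE seen from above (towards the push post). Notches every 60 deg: the next clockwise is at 1.047. Plunger up in a notch: locked, with 0.012 rad play either way. Unlocked: turns against 0.1 N m of friction and stays where left.
- plunger (a joint): How far the plunger is pressed down, m: 0 = up, home in a notch (locked), 0.014 = bottomed. Unlocked beyond 0.010. Spring 3.5 N at the top, 7 N at the bottom. Let go between notches it rides under the disc at 0.010, still unlocked, and springs up to 0 by itself at a notch (round tip: pulls in from about 3 mm either side).
- pad_top (a point): Centre of the top of the plunger's flat black press pad, 26 (radial) x 44 (tangential) x 10 mm, on a steel stem, 104 mm from the carousel's axis, outside its rim; 96 mm above the bench when up. It sinks with the plunger and goes round with the carousel. x points radially outwards, y anticlockwise (away from the post), z up.
- post_top (a point): Centre of the top of the steel push post on the carousel's lug beside the pad, on its clockwise side: 24 mm radial x 8 mm thick, from 68 to 130 mm above the bench. Its flat face towards the pad is 26 mm from the pad's centre, 4 mm from its edge. It is fixed to the carousel and does not sink; pushing that face clockwise turns the carousel.
- carousel_axis (a point): Hub of the aluminium carousel, on its vertical turning axis, 72 mm above the bench. Carousel 160 mm across, top at 64 mm, six dish stations on a 52 mm radius; under it a fixed steel disc, 184 mm across, with six notches in its edge. The pad lies along this frame's x axis.
- view_head (a point): Centre of the top (124 mm above the bench) of the fixed black viewing head, 32 mm across, on a bracket over the station 150 deg anticlockwise from the pad's start; its upright is 138 mm from the carousel's axis.
- dish_a_mid (a point): Centre of a loose, lidded clear culture dish, 36 mm across and 15 mm high, standing on the carousel between four low pins, 210 deg anticlockwise from the pad. It rides along with the carousel. It is the dish that the next notch brings under the viewing head.
- seat_a (a point): Where the centre of that dish a belongs, on the carousel (moves with it).
- dish_b_mid (a point): Centre of a loose, lidded clear culture dish, 36 mm across and 15 mm high, standing on the carousel between four low pins, 90 deg anticlockwise from the pad. It rides along with the carousel.
- seat_b (a point): Where the centre of that dish b belongs, on the carousel (moves with it).
- dish_c_mid (a point): Centre of a loose, lidded clear culture dish, 36 mm across and 15 mm high, standing on the carousel between four low pins, 330 deg anticlockwise from the pad. It rides along with the carousel.
- seat_c (a point): Where the centre of that dish c belongs, on the carousel (moves with it).
- amber_bottle: Bystander: amber bottle, 48 mm across, 85 mm high; origin at the centre of its underside.
- slide_tray: Bystander: cream open tray, 90 x 120 x 30 mm; origin at the centre of its underside.
- beaker: Bystander: glass beaker, 64 mm across, 80 mm high; origin at the centre of its underside.
- lens_case: Bystander near the carousel: black round lens case, 38 mm across, 50 mm high; origin at the centre of its underside.
- slide_box: Bystander near the carousel: grey slide box, 85 x 34 x 32 mm; origin at the centre of its underside.
- driver: Bystander: screwdriver, 150 mm long, lying flat along its x axis; origin underneath it.

How it is judged:
By the outcome, as a careful person would: the job done as asked, in the order asked, and still so for the second after the job is handed in, with the robot touching nothing.
It also fails if it takes over 45 s, if anything falls off the work surface, if the arm or the gripper's body presses on something with over 40 N, if the wrist force passes 120 N, or if a joint passes its speed limit or range.

## Working session

There is one attempt and no reset: what is moved stays moved. The work goes in short steps, Python scripts to look and compute and a shell command to move; the robot and the scene stay as the last step left them, time stands still between calls to the robot, and variables do not carry over. Pictures are saved under pics/ and viewed, and the job is handed in when it is done.

```bash
mkdir -p pics; ls
python3 - <<'E'
from station import status, snapshot, get_calibration, job, r
import cv2,numpy as np
for n in("top","side","wrist"):
    c=get_calibration(n); p,d=snapshot(n)
    cv2.imwrite(f"pics/{n}0.png",p[:,:,::-1]); np.savez(f"{n}0.npz",p=p,d=d,K=c["intrinsics"],T=c["pose"])
    print(n,c["intrinsics"].round(1).tolist(),c["pose"].round(3).tolist())
print(status.get_obs(), r.hold_point_z)
E
```

```text
pics
top [[478.4, 0.0, 281.5], [0.0, 478.4, 207.9], [0.0, 0.0, 1.0]] [[-0.022, -0.986, 0.165, 0.321], [-1.0, 0.024, 0.009, -0.003], [-0.013, -0.165, -0.986, 1.479], [0.0, 0.0, 0.0, 1.0]]
side [[531.3, 0.0, 284.3], [0.0, 531.3, 206.5], [0.0, 0.0, 1.0]] [[1.0, 0.017, 0.014, 0.535], [-0.0, -0.622, 0.783, -1.104], [0.022, -0.783, -0.622, 0.985], [0.0, 0.0, 0.0, 1.0]]
wrist [[341.6, 0.0, 278.8], [0.0, 341.6, 208.8], [0.0, 0.0, 1.0]] [[0.344, 0.898, 0.274, 0.14], [0.939, -0.329, -0.1, 0.613], [0.0, 0.292, -0.957, 0.384], [0.0, 0.0, 0.0, 1.0]]
{'t': 0.15, 'joint_positions': array([ 1.19904038e+00,  4.23666667e-01,  1.63047892e+00,  1.55746144e-05,
        1.08861046e+00, -1.89761624e-02]), 'joint_vel': array([ 0.0007993 , -0.00230374, -0.00304843,  0.00028417, -0.00075994,
       -0.00050633]), 'tau': array([ 1.45915681e-05, -5.44987714e+01, -2.73917753e+01,  6.43705367e-02,
        2.03896622e-02, -1.27795292e-04]), 'tcp_pos': array([0.21574775, 0.58613443, 0.22209338]), 'orientation': array([ 1.75480160e-01,  9.84482796e-01, -5.69292055e-04, -1.19688377e-04]), 'ft_force': array([ 0.76033078,  0.654286  , -0.65571225]), 'moment': array([ 0.02517455,  0.01219405, -0.05635976]), 'finger_gap': 0.08762769757920709} 0.0187
```

View pics/top0.png

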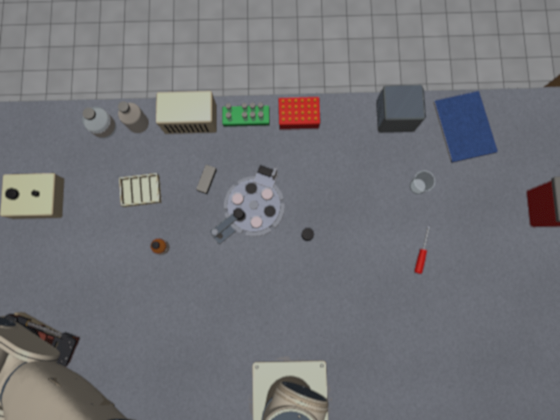

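View pics/side0.png

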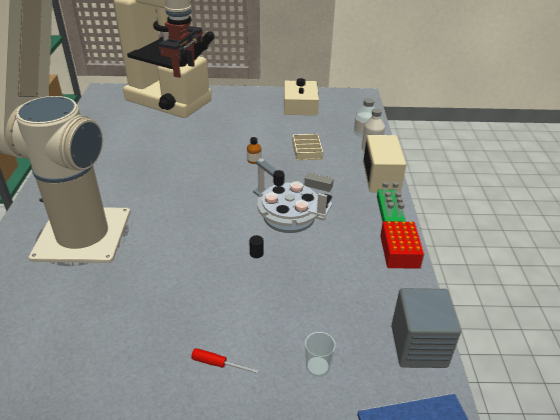

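View pics/wrist0.png

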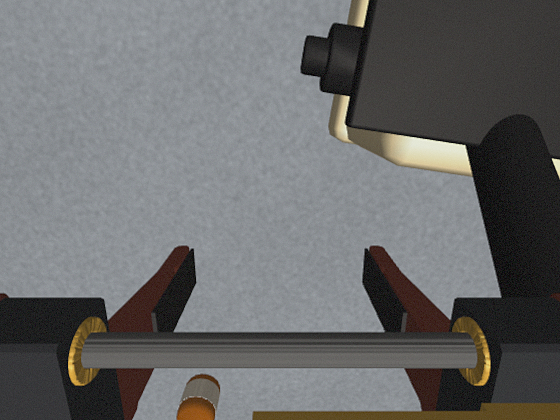

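Run:
```python
import cv2,numpy as np
z=np.load("top0.npz"); p=z["p"][:,:,::-1]
cv2.imwrite("pics/topz.png",cv2.resize(p[150:260,190:330],None,fx=5.5,fy=5.5,interpolation=cv2.INTER_CUBIC)[:600])
z=np.load("side0.npz"); p=z["p"][:,:,::-1]
cv2.imwrite("pics/sidez.png",cv2.resize(p[140:265,235:355],None,fx=4.8,fy=4.8,interpolation=cv2.INTER_CUBIC)[:600])
```

```text
(no output)
```

View pics/topz.png

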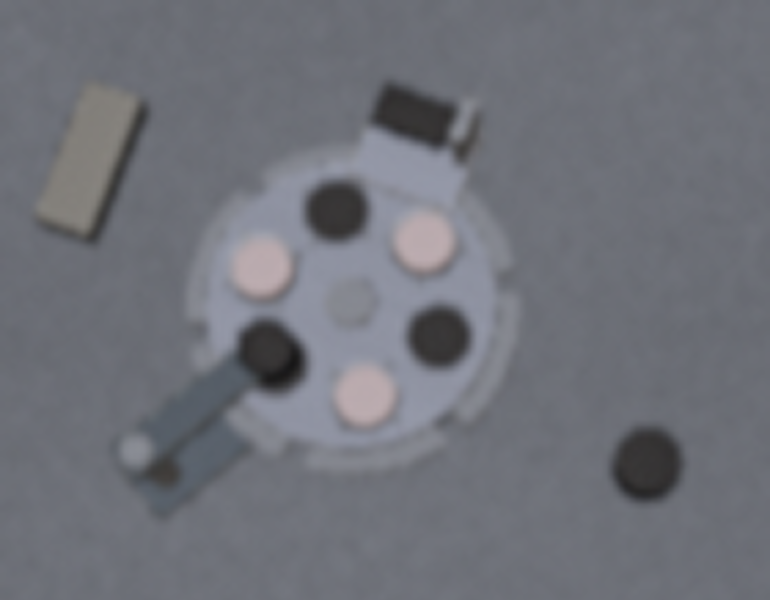

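View pics/sidez.png

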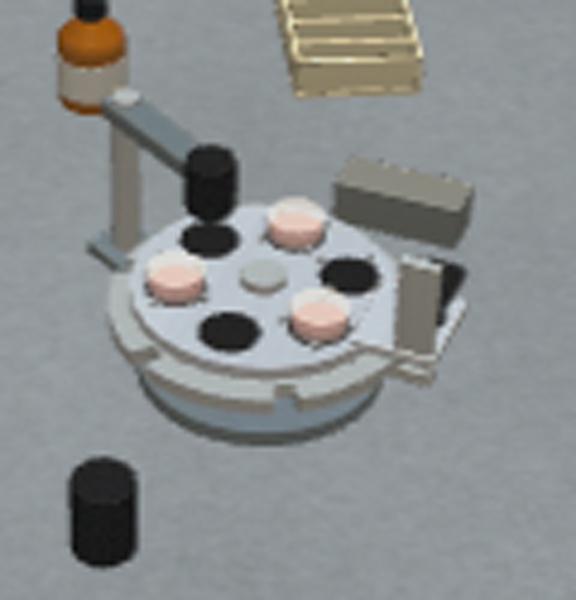

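```bash
cat > h.py <<'E'
import cv2,numpy as np
def ray(z,uv,h):
    K,T=z["K"],z["T"]; d=T[:3,:3]@np.linalg.inv(K)@np.array([uv[0],uv[1],1.]); o=T[:3,3]
    return o+d*(h-o[2])/d[2]
E
python3 - <<'E'
from h import *
for n,(x0,y0,x1,y1) in dict(top=(190,150,330,260),side=(235,140,355,265)).items():
    z=np.load(n+"0.npz"); p=z["p"].astype(int); m=np.zeros(p.shape[:2],bool); m[y0:y1,x0:x1]=1
    R,G,B=p[...,0],p[...,1],p[...,2]
    for nm,mk,hs in(("pink",(R-B>8)&(R>140)&m,(0.0715,.079)),("dark",(p.max(2)<80)&m,(0.064,.096,.124,.05))):
        k,l,s,c=cv2.connectedComponentsWithStats(mk.astype(np.uint8))
        for i in range(1,k):
            if s[i,4]>25: print(n,nm,s[i].tolist(),c[i].round(1),[ray(z,c[i],h)[:2].round(4).tolist() for h in hs])
E
```

```text
top pink [263, 190, 9, 9, 70] [266.9 194. ] [[0.5999, 0.0529], [0.5984, 0.0526]]
top pink [233, 195, 10, 9, 69] [237.3 198.8] [[0.5876, 0.1419], [0.5862, 0.1411]]
top pink [252, 218, 9, 9, 68] [256.  221.9] [[0.5163, 0.0869], [0.5153, 0.0865]]
top dark [258, 166, 15, 11, 102] [264.7 170.5] [[0.6746, 0.0587], [0.6666, 0.0573], [0.6596, 0.0561], [0.678, 0.0593]]
top dark [205, 170, 12, 24, 45] [210.9 181.8] [[0.6435, 0.2226], [0.6362, 0.2175], [0.6298, 0.213], [0.6467, 0.2248]]
top dark [246, 184, 10, 9, 79] [250.7 187.9] [[0.6216, 0.1021], [0.6148, 0.0997], [0.6089, 0.0976], [0.6246, 0.1031]]
top dark [265, 206, 10, 10, 81] [269.5 210.8] [[0.55, 0.0463], [0.5448, 0.0452], [0.5403, 0.0442], [0.5523, 0.0468]]
top dark [233, 209, 12, 12, 108] [238.8 214.5] [[0.5411, 0.1385], [0.5361, 0.1353], [0.5318, 0.1325], [0.5433, 0.1399]]
top dark [301, 228, 13, 13, 129] [307.2 234.1] [[0.4773, -0.0645], [0.4737, -0.0631], [0.4706, -0.0619], [0.4788, -0.0651]]
side pink [292, 140, 31, 16, 176] [308.4 147.5] [[0.6333, 0.3545], [0.6324, 0.3425]]
side pink [249, 143, 12, 8, 63] [254.6 146.9] [[0.4604,
[... 294 characters left out ...]
40, 7, 5, 28] [253.3 141.8] [[0.4541, 0.3959], [0.4569, 0.3438], [0.4594, 0.2982], [0.4529, 0.4187]]
side dark [256, 162, 28, 32, 253] [276.2 179.7] [[0.5318, 0.184], [0.5319, 0.1393], [0.532, 0.1001], [0.5317, 0.2036]]
side dark [302, 194, 12, 7, 67] [307.4 197. ] [[0.6218, 0.102], [0.6188, 0.0601], [0.6161, 0.0235], [0.6231, 0.1204]]
side dark [326, 195, 6, 13, 33] [328.2 199.1] [[0.6807, 0.0939], [0.6756, 0.0523], [0.6712, 0.0159], [0.6829, 0.1121]]
side dark [277, 205, 12, 8, 76] [282.3 208.8] [[0.5501, 0.0463], [0.5496, 0.0063], [0.5492, -0.0287], [0.5504, 0.0637]]
side dark [249, 235, 14, 23, 274] [256.  246.4] [[0.4837, -0.1085], [0.4854, -0.1431], [0.487, -0.1733], [0.4829, -0.0934]]
```

```bash
python3 -m inch '[[0.015,-0.018,0,-5],[0.045,-0.053,0,-11],[0.075,-0.088,0,-17],[0.105,-0.124,0,-23],[0.135,-0.159,0,-29],[0.165,-0.194,0,-35],[0.195,-0.230,0,-41],[0.225,-0.265,0,-47]]' 0 20 && python3 -m inch '[[0.03,-0.035,0,-6],[0.06,-0.07,0,-12],[0.09,-0.105,0,-18],[0.12,-0.141,0,-24],[0.15,-0.177,0,-30],[0.18,-0.212,0,-36],[0.205,-0.245,0,-40],[0.225,-0.265,0,-44]]'
python3 - <<'E'
from station import status, snapshot, get_calibration
import cv2,numpy as np
for n in("wrist","top"):
    c=get_calibration(n); p,d=snapshot(n)
    cv2.imwrite(f"pics/{n}1.png",p[:,:,::-1]); np.savez(f"{n}1.npz",p=p,d=d,K=c["intrinsics"],T=c["pose"])
o=status.get_obs(); print(o)
E
```

```text
t: 0.95
tcp_pos: [0.4416, 0.3194, 0.222]
orientation: [0.555, 0.832, -0.001, -0.0]
ft_force: [0.6, -0.3, 0.3]
finger_gap: 0.0271
t: 1.75
tcp_pos: [0.6677, 0.0517, 0.2216]
orientation: [0.828, 0.561, -0.001, -0.0]
ft_force: [0.3, 0.8, 1.1]
finger_gap: 0.0004
{'t': 1.85, 'joint_positions': array([5.90410593e-02, 4.91221316e-01, 1.52234430e+00, 3.28687478e-07,
       1.12860548e+00, 4.38367677e-01]), 'joint_vel': array([ 0.04991131, -0.02678254,  0.05528168,  0.01973224,  0.00425981,
       -0.03603783]), 'tau': array([-1.43679656e+00, -5.86253822e+01, -2.90325683e+01, -9.73616517e-02,
       -1.67485181e-02,  3.27632166e-01]), 'tcp_pos': array([0.66850275, 0.0514359 , 0.2214949 ]), 'orientation': array([ 8.27736388e-01,  5.61117090e-01, -2.48481019e-04, -1.48005184e-04]), 'ft_force': array([ 0.4679052 , -0.26964144,  0.33302713]), 'moment': array([-0.11234278,  0.0721216 ,  0.01007734]), 'finger_gap': 0.0007703826611066419}
```

View pics/wrist1.png

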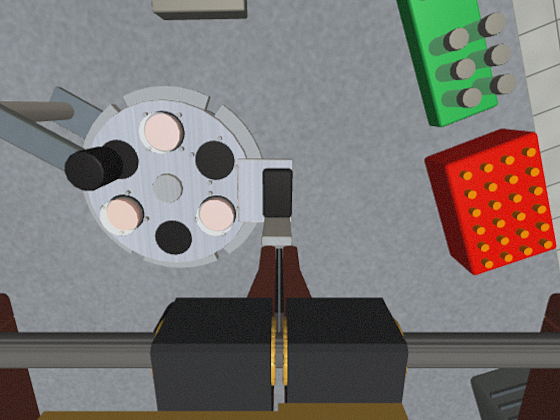

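Run:
```python
from h import *
z=np.load("wrist1.npz"); p=z["p"].astype(int); g=p.max(2)
m=(g<60); m[:, :255]=0; m[:,300:]=0; m[:160]=0; m[225:]=0
c,n=cv2.findContours(m.astype(np.uint8),0,1)
c=max(c,key=cv2.contourArea); print(cv2.minAreaRect(c), cv2.boundingRect(c))
(u,v),_,_=cv2.minAreaRect(c); pad=ray(z,(u,v),.096); print("pad",pad)
h=ray(z,(167,188),.072);print("hub",h)
d=pad-h; print(np.hypot(*d[:2]),np.degrees(np.arctan2(d[1],d[0])))
pw=z["p"][:,:,::-1]
cv2.imwrite("pics/w1z.png",cv2.resize(pw[140:260,150:310],None,fx=4.8,fy=4.8,interpolation=cv2.INTER_CUBIC))
```

```text
((277.0, 192.5), (47.0, 28.0), 90.0) (263, 169, 29, 48)
pad [0.66889143 0.05859886 0.096     ]
hub [0.5723874  0.09497923 0.072     ]
0.1031336977195067 -20.655587958582352
```

View pics/w1z.png

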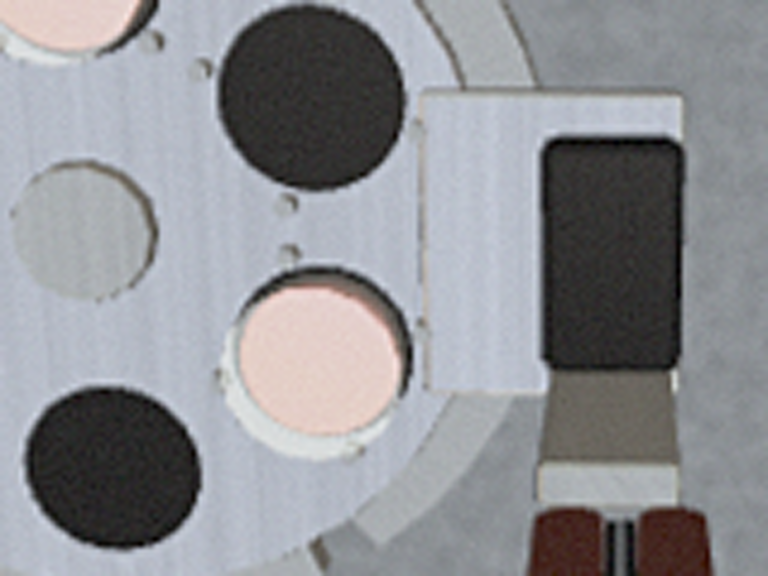

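```bash
python3 -m inch '[[-0.004,0.001,-0.02,0],[-0.004,0.001,-0.045,0],[-0.004,0.001,-0.07,0],[-0.004,0.001,-0.09,0],[-0.004,0.001,-0.105,0],[-0.004,0.001,-0.114,0],[-0.004,0.001,-0.117,0],[-0.004,0.001,-0.117,0]]' 0 40
python3 - <<'E'
from station import status, snapshot, get_calibration
import cv2,numpy as np
for n in("wrist","side"):
    c=get_calibration(n); p,d=snapshot(n)
    if n=="side": q=cv2.resize(p[120:265,225:385],None,fx=4.8,fy=4.1,interpolation=cv2.INTER_CUBIC)
    else: q=p
    cv2.imwrite(f"pics/{n}2.png",q[:,:,::-1]); np.savez(f"{n}2.npz",p=p,d=d,K=c["intrinsics"],T=c["pose"])
E
```

```text
t: 2.65
tcp_pos: [0.6646, 0.0527, 0.1047]
orientation: [0.828, 0.561, -0.0, -0.0]
ft_force: [-0.0, -0.0, 0.7]
finger_gap: 0.0005
```

View pics/wrist2.png

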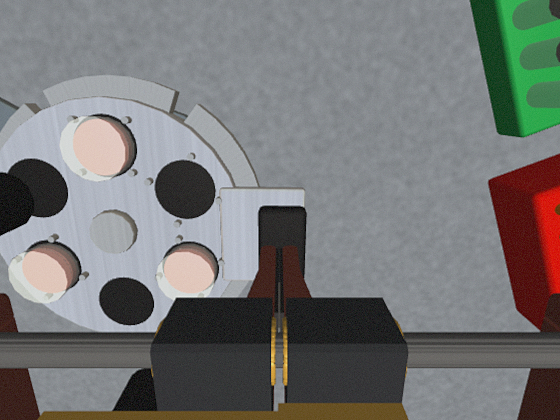

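View pics/side2.png

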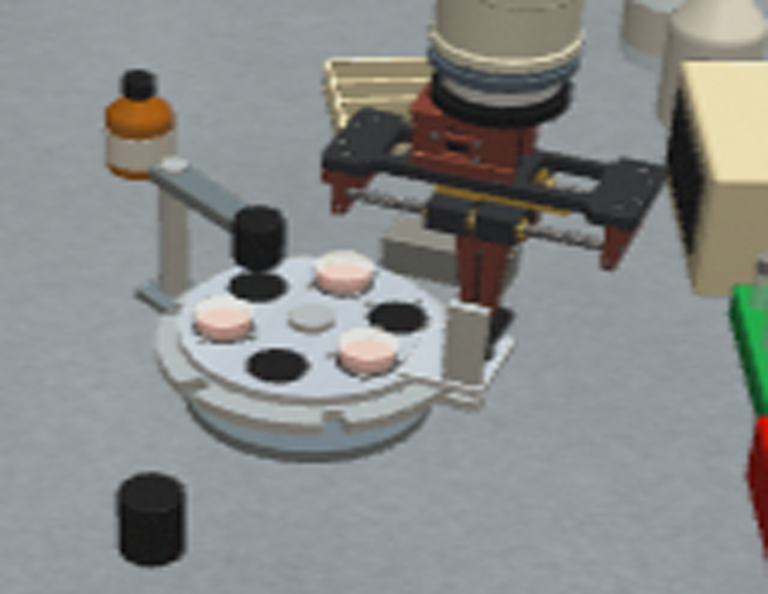

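```bash
python3 -m inch '[[0,0,-0.004,0],[0,0,-0.008,0],[0,0,-0.012,0],[0,0,-0.015,0],[0,0,-0.018,0],[0,0,-0.02,0],[0,0,-0.022,0],[0,0,-0.022,0]]'
```

```text
t: 3.55
tcp_pos: [0.6656, 0.0525, 0.0837]
orientation: [0.828, 0.561, 0.001, 0.001]
ft_force: [-0.4, -0.2, 5.8]
finger_gap: 0.0008
```

```bash
cat > arc.py <<'E'
import numpy as np,sys
from station import status
C=np.array([.570,.0945]); R=float(sys.argv[1]); ends=[float(a) for a in sys.argv[2:]]
o=status.get_obs(); p=o["tcp_pos"]; d=p[:2]-C; q=o["orientation"]
print(p.round(4),"r",np.hypot(*d).round(4),"ang",np.degrees(np.arctan2(d[1],d[0])).round(2),"yaw",(2*np.degrees(np.arctan2(q[1],q[0]))-90).round(2),o["ft_force"].round(1))
for e in ends:
    t=C+R*np.array([np.cos(np.radians(e)),np.sin(np.radians(e))]); print(e,(t-p[:2]).round(4))
E
python3 arc.py .104 -26 -28.5 -31 -33.5 -36 -39 -42 -45
```

```text
[0.6656 0.0525 0.0837] r 0.1044 ang -23.7 yaw -21.73 [-0.4 -0.2  5.8]
-26.0 [-0.0022 -0.0036]
-28.5 [-0.0042 -0.0076]
-31.0 [-0.0065 -0.0116]
-33.5 [-0.0089 -0.0154]
-36.0 [-0.0115 -0.0192]
-39.0 [-0.0148 -0.0235]
-42.0 [-0.0184 -0.0276]
-45.0 [-0.0221 -0.0316]
```

```bash
python3 -m inch '[[-0.002,-0.0035,-0.001,0],[-0.004,-0.0075,-0.001,0],[-0.0065,-0.0115,-0.001,-1],[-0.009,-0.0155,-0.001,-3],[-0.0115,-0.019,-0.001,-5.5],[-0.015,-0.0235,-0.001,-8.5],[-0.0185,-0.0275,-0.001,-11.5],[-0.022,-0.0315,-0.001,-14.5]]'
python3 arc.py .104 -48 -52 -56 -60 -64 -68 -72 -75
python3 - <<'E'
from station import status, snapshot, get_calibration
import cv2,numpy as np
for n in("wrist","top"):
    c=get_calibration(n); p,d=snapshot(n)
    if n=="top": q=cv2.resize(p[150:260,190:330],None,fx=5,fy=5,interpolation=cv2.INTER_CUBIC)
    else: q=p
    cv2.imwrite(f"pics/{n}3.png",q[:,:,::-1]); np.savez(f"{n}3.npz",p=p,d=d,K=c["intrinsics"],T=c["pose"])
E
```

```text
t: 4.35
tcp_pos: [0.6442, 0.0213, 0.0832]
orientation: [0.892, 0.451, 0.002, 0.001]
ft_force: [0.2, 1.5, 6.6]
finger_gap: 0.0005
[0.6442 0.0213 0.0832] r 0.1042 ang -44.63 yaw -36.37 [0.2 1.5 6.6]
-48.0 [-0.0046 -0.0041]
-52.0 [-0.0101 -0.0087]
-56.0 [-0.016 -0.013]
-60.0 [-0.0222 -0.0168]
-64.0 [-0.0286 -0.0203]
-68.0 [-0.0352 -0.0232]
-72.0 [-0.042  -0.0257]
-75.0 [-0.0472 -0.0272]
```

View pics/wrist3.png

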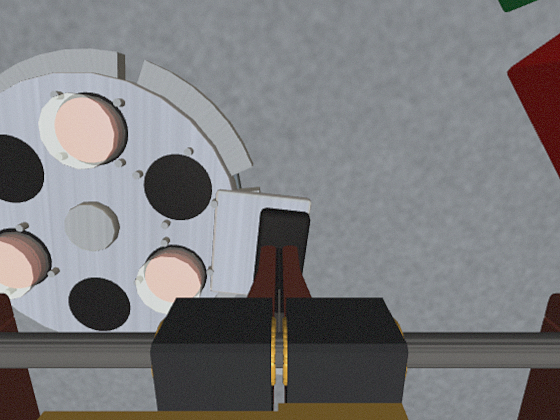

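View pics/top3.png

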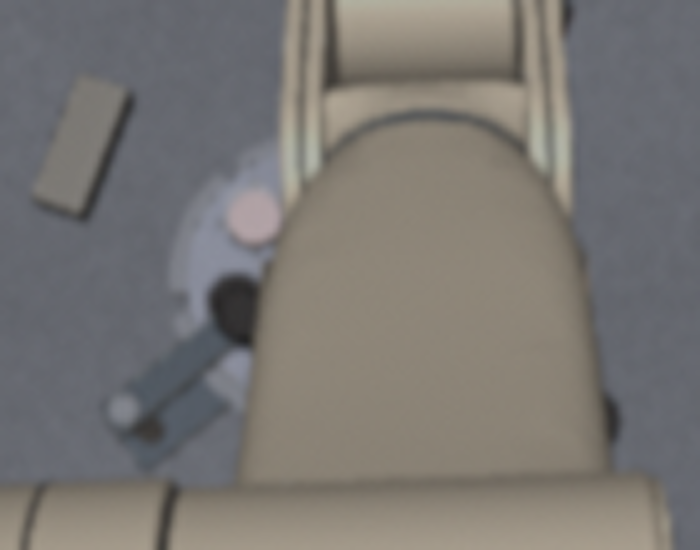

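```bash
python3 -m inch '[[0,0,0.003,0],[0,0,0.007,0],[0,0,0.012,-1],[0,0,0.018,-3],[0,0,0.018,-5],[0,0,0.018,-6],[0,0,0.018,-6],[0,0,0.018,-6]]'
python3 - <<'E'
from station import status, snapshot, get_calibration
import cv2,numpy as np
for n in("wrist","side"):
    c=get_calibration(n); p,d=snapshot(n)
    if n=="side": q=cv2.resize(p[120:265,225:385],None,fx=4.8,fy=4.1,interpolation=cv2.INTER_CUBIC)
    else: q=p
    cv2.imwrite(f"pics/{n}4.png",q[:,:,::-1]); np.savez(f"{n}4.npz",p=p,d=d,K=c["intrinsics"],T=c["pose"])
E
python3 arc.py .104 -46 -48 -50 -52 -54 -56 -58 -60
```

```text
t: 5.25
tcp_pos: [0.6433, 0.0208, 0.1008]
orientation: [0.915, 0.404, 0.001, 0.001]
ft_force: [0.3, 0.6, 0.4]
finger_gap: 0.0003
[0.6434 0.0208 0.1009] r 0.104 ang -45.13 yaw -42.32 [-0.6 -0.2  1. ]
-46.0 [-0.0012 -0.0011]
-48.0 [-0.0038 -0.0035]
-50.0 [-0.0066 -0.0059]
-52.0 [-0.0094 -0.0082]
-54.0 [-0.0123 -0.0104]
-56.0 [-0.0152 -0.0125]
-58.0 [-0.0183 -0.0145]
-60.0 [-0.0214 -0.0163]
```

View pics/wrist4.png

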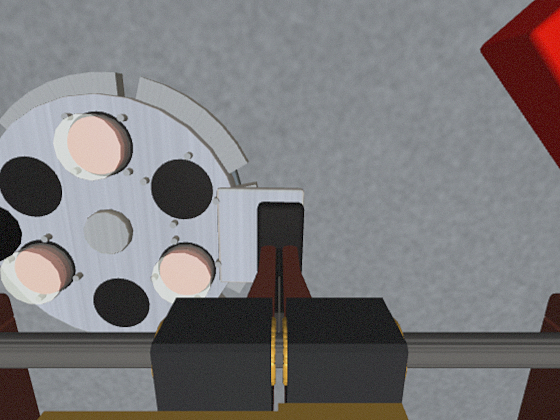

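View pics/side4.png

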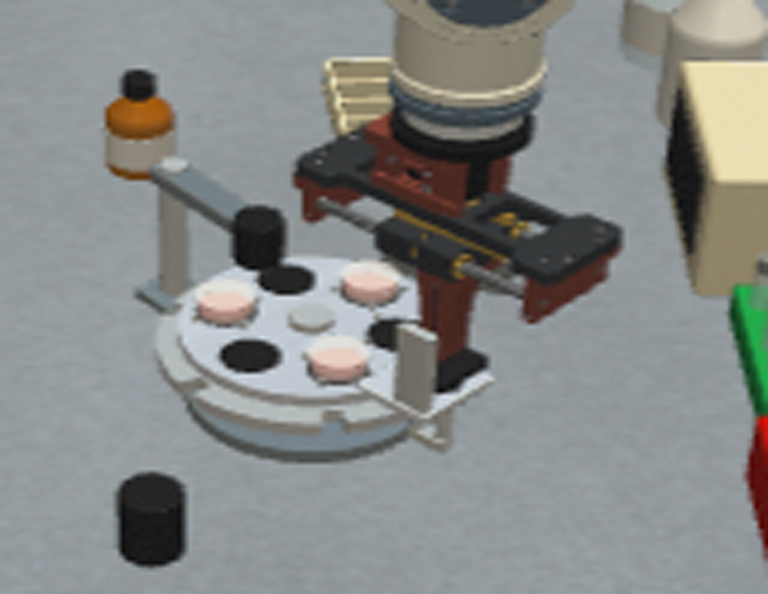

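```bash
python3 arc.py .104 -47.5 -50 -52 -54.5 -57 -60 -63 -66
```

```text
[0.6434 0.0208 0.1009] r 0.104 ang -45.13 yaw -42.32 [-0.6 -0.2  1. ]
-47.5 [-0.0031 -0.0029]
-50.0 [-0.0066 -0.0059]
-52.0 [-0.0094 -0.0082]
-54.5 [-0.013  -0.0109]
-57.0 [-0.0168 -0.0135]
-60.0 [-0.0214 -0.0163]
-63.0 [-0.0262 -0.0189]
-66.0 [-0.0311 -0.0213]
```

```bash
python3 -m inch '[[-0.003,-0.003,0,0],[-0.0065,-0.006,0,0],[-0.0095,-0.008,0,-1],[-0.013,-0.011,0,-3],[-0.017,-0.0135,0,-6],[-0.0215,-0.0165,0,-9],[-0.026,-0.019,0,-12],[-0.031,-0.0215,0,-15]]'
python3 - <<'E'
from station import status, snapshot, get_calibration
import cv2,numpy as np
for n in("wrist",):
    c=get_calibration(n); p,d=snapshot(n)
    q=p
    cv2.imwrite(f"pics/{n}5.png",q[:,:,::-1]); np.savez(f"{n}5.npz",p=p,d=d,K=c["intrinsics"],T=c["pose"])
E
python3 arc.py .104 -68.5 -71 -73.5 -76 -78 -80 -82 -84
```

```text
t: 6.15
tcp_pos: [0.6127, -0.0002, 0.101]
orientation: [0.96, 0.28, 0.002, 0.0]
ft_force: [2.9, 5.6, -0.8]
finger_gap: 0.0006
[ 0.6116 -0.0008  0.1009] r 0.1039 ang -66.43 yaw -57.65 [-1.6 -1.3 -0.7]
-68.5 [-0.0034 -0.0015]
-71.0 [-0.0077 -0.0031]
-73.5 [-0.012  -0.0045]
-76.0 [-0.0164 -0.0057]
-78.0 [-0.0199 -0.0065]
-80.0 [-0.0235 -0.0072]
-82.0 [-0.0271 -0.0077]
-84.0 [-0.0307 -0.0082]
```

View pics/wrist5.png

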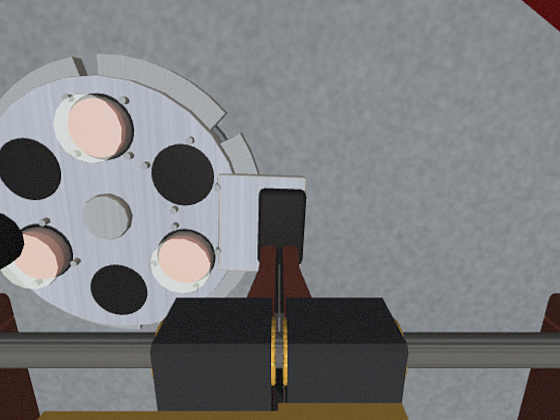

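```bash
python3 -m inch '[[-0.0035,-0.0015,0,-2],[-0.0075,-0.003,0,-4.5],[-0.012,-0.0045,0,-7],[-0.0165,-0.0055,0,-9.5],[-0.020,-0.0065,0,-11.5],[-0.0235,-0.007,0,-13.5],[-0.027,-0.0075,0,-15.5],[-0.029,-0.008,0,-16.5]]'
python3 - <<'E'
from station import status, snapshot, get_calibration
import cv2,numpy as np
for n in("wrist","side"):
    c=get_calibration(n); p,d=snapshot(n)
    if n=="side": q=cv2.resize(p[120:265,225:385],None,fx=4.8,fy=4.1,interpolation=cv2.INTER_CUBIC)
    else: q=p
    cv2.imwrite(f"pics/{n}6.png",q[:,:,::-1]); np.savez(f"{n}6.npz",p=p,d=d,K=c["intrinsics"],T=c["pose"])
E
python3 arc.py .104 -84 -84.5 -85 -85.5 -86 -86.5 -87 -87.5 -88
```

```text
t: 7.0
tcp_pos: [0.583, -0.0087, 0.1011]
orientation: [0.991, 0.137, 0.001, 0.0]
ft_force: [3.0, 3.2, -1.4]
finger_gap: 0.0007
[ 0.5823 -0.0089  0.101 ] r 0.1041 ang -83.21 yaw -74.14 [1.1 1.3 0.4]
-84.0 [-0.0014 -0.    ]
-84.5 [-0.0023 -0.0001]
-85.0 [-0.0032 -0.0002]
-85.5 [-0.0041 -0.0003]
-86.0 [-0.005  -0.0003]
-86.5 [-0.006  -0.0004]
-87.0 [-0.0069 -0.0005]
-87.5 [-0.0078 -0.0005]
-88.0 [-0.0087 -0.0005]
```

View pics/wrist6.png

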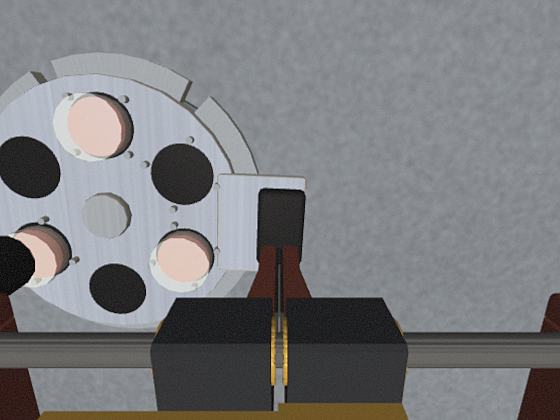

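View pics/side6.png

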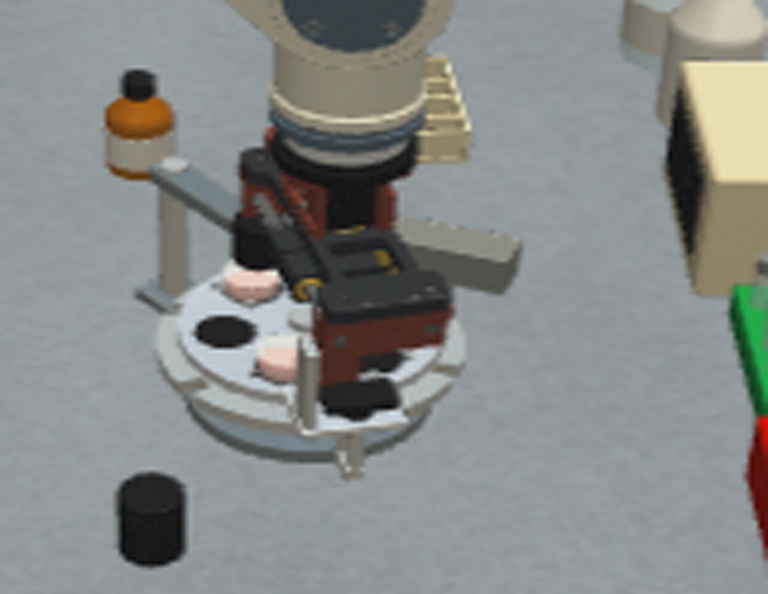

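```bash
python3 -m inch '[[-0.001,0,0,-0.5],[-0.002,0,0,-1],[-0.003,0,0,-1.6],[-0.004,0,0,-2.2],[-0.005,-0.0005,0,-2.8],[-0.006,-0.0005,0,-3.3],[-0.007,-0.0005,0,-3.8],[-0.008,-0.0005,0,-4.4]]'
python3 - <<'E'
from station import status, snapshot, get_calibration
import cv2,numpy as np
for n in("wrist","side"):
    c=get_calibration(n); p,d=snapshot(n)
    if n=="side": q=cv2.resize(p[120:265,225:385],None,fx=4.8,fy=4.1,interpolation=cv2.INTER_CUBIC)
    else: q=p
    cv2.imwrite(f"pics/{n}7.png",q[:,:,::-1]); np.savez(f"{n}7.npz",p=p,d=d,K=c["intrinsics"],T=c["pose"])
E
python3 arc.py .104 -88 -88.5 -89 -89.5 -90
```

```text
t: 7.9
tcp_pos: [0.5743, -0.0094, 0.101]
orientation: [0.995, 0.099, 0.001, 0.001]
ft_force: [1.0, -0.1, -1.1]
finger_gap: 0.0007
[ 0.5742 -0.0094  0.101 ] r 0.104 ang -87.66 yaw -78.56 [0.9 0.1 0.7]
-88.0 [-0.0006 -0.    ]
-88.5 [-0.0015 -0.0001]
-89.0 [-0.0024 -0.0001]
-89.5 [-0.0033 -0.0001]
-90.0 [-0.0042 -0.0001]
```

View pics/wrist7.png

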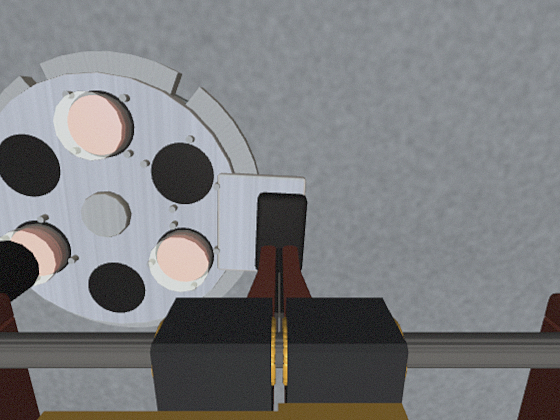

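View pics/side7.png

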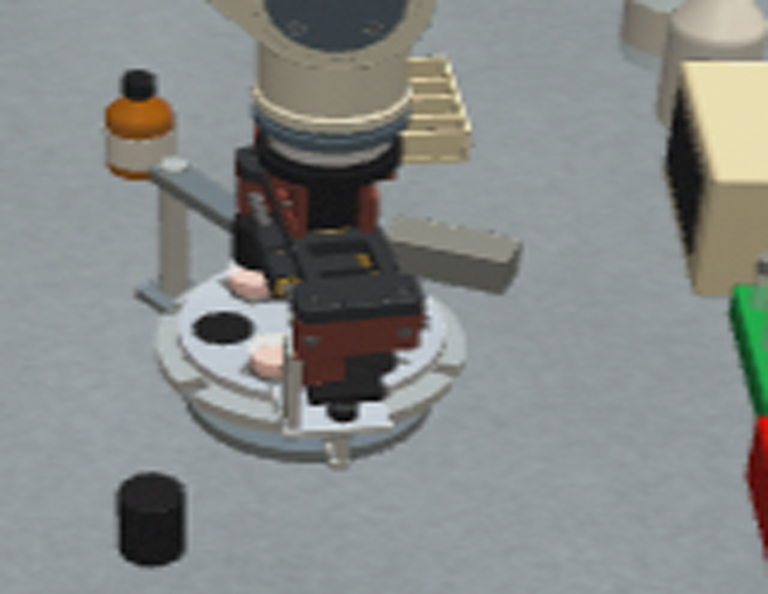

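```bash
python3 -m inch '[[0.002,0,0.001,0],[0.005,0,0.002,0],[0.005,0,0.01,0],[0.005,0,0.03,0],[0.005,0,0.06,0],[0.005,0,0.09,0],[0.005,0,0.115,0],[0.005,0,0.12,0]]'
python3 - <<'E'
from h import *
from station import status, snapshot, get_calibration
for n in("wrist","side"):
    c=get_calibration(n); p,d=snapshot(n)
    if n=="side": q=cv2.resize(p[120:265,225:385],None,fx=4.8,fy=4.1,interpolation=cv2.INTER_CUBIC)
    else: q=p
    cv2.imwrite(f"pics/{n}8.png",q[:,:,::-1]); np.savez(f"{n}8.npz",p=p,d=d,K=c["intrinsics"],T=c["pose"])
E
```

```text
t: 8.8
tcp_pos: [0.5811, -0.0095, 0.2247]
orientation: [0.995, 0.1, 0.003, 0.001]
ft_force: [-0.1, -0.2, -0.1]
finger_gap: 0.0003
```

View pics/wrist8.png

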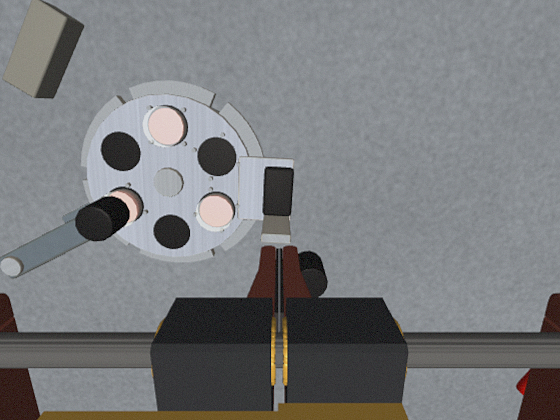

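View pics/side8.png

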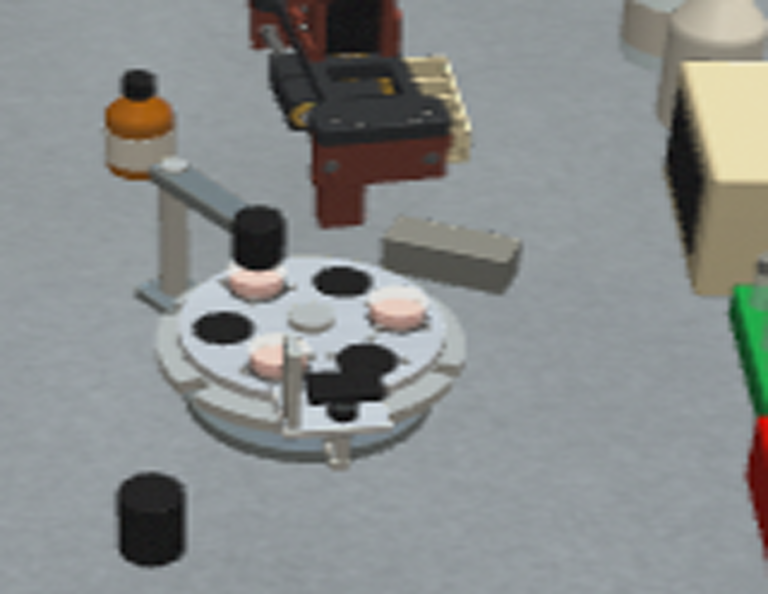

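Run:
```python
from h import *
for f,pad,post,lug in(("wrist1",(277,192),(277,239),(250,190)),("wrist8",(278,190),(277,238),(250,190))):
    z=np.load(f+".npz"); d=z["d"]
    for nm,(u,v) in(("pad",pad),("post",post),("lug",lug)):
        D=np.median(d[v-3:v+4,u-6:u+7]); P=z["T"]@np.r_[D*np.linalg.inv(z["K"])@[u,v,1],1]; print(f,nm,P[:3].round(4))
    p=z["p"].astype(int); m=(p.max(2)<60)
    # recess centroids
    k,l,s,c=cv2.connectedComponentsWithStats(m[:,:320].astype(np.uint8))
    for i in range(1,k):
        if 700<s[i,4]<2500: print(f,s[i].tolist(),c[i].round(1),ray(z,c[i],.064)[:2].round(4), ray(z,c[i],.096)[:2].round(4))
for f in("side0","side8"):
    z=np.load(f+".npz"); p=z["p"].astype(int); R,B=p[...,0],p[...,2]
    mk=(R-B>8)&(R>140); mk[:175]=0; mk[225:]=0; mk[:,:240]=0; mk[:,330:]=0
    dk=(p.max(2)<80); dk[:190]=0; dk[222:]=0; dk[:,:270]=0; dk[:,340:]=0
    for nm,M,h in(("pink",mk,.0715),("dark",dk,.064)):
        k,l,s,c=cv2.connectedComponentsWithStats(M.astype(np.uint8))
        for i in range(1,k):
            if s[i,4]>20: q=ray(z,c[i],h)[:2]; w=q-[.5685,.094]; print(f,nm,s[i].tolist(),q.round(4),np.hypot(*w).round(4),np.degrees(np.arctan2(w[1],w[0])).round(1))
```

```text
wrist1 pad [0.669  0.0589 0.0957]
wrist1 post [0.658  0.0308 0.1294]
wrist1 lug [0.6432 0.0638 0.0678]
wrist1 [196, 141, 38, 38, 1127] [214.5 159.9] [0.6229 0.102 ] [0.6304 0.1043]
wrist1 [263, 169, 29, 48, 1353] [277.  192.6] [0.6657 0.0511] [0.6689 0.0585]
wrist1 [156, 221, 36, 33, 926] [173.2 237.2] [0.5518 0.0466] [0.5664 0.0545]
wrist1 [0, 369, 40, 51, 830] [ 17.1 395.7] [ 0.2915 -0.0647] [ 0.3321 -0.0457]
wrist8 pad [ 0.5906 -0.0079  0.0959]
wrist8 post [ 0.5593 -0.0134  0.1297]
wrist8 lug [0.5787 0.0172 0.0679]
wrist8 [36, 18, 48, 80, 1299] [60.2 59.1] [0.66   0.2003] [0.6598 0.181 ]
wrist8 [102, 132, 38, 39, 1152] [120.4 151.1] [0.5903 0.1431] [0.597  0.1295]
wrist8 [198, 138, 38, 38, 1099] [216.5 156.4] [0.6034 0.054 ] [0.6088 0.0492]
wrist8 [263, 167, 31, 49, 1343] [277.7 191.1] [ 0.5821 -0.0093] [ 0.5896 -0.0078]
wrist8 [75, 197, 54, 44, 1697] [101.8 218.4] [0.5198 0.1565] [0.5335 0.1416]
wrist8 [154, 215, 36, 34, 931] [171.5 231.5] [0.5197 0.0871] [0.5334 0.079 ]
wrist8 [0, 368, 40, 52, 1746] [ 16.6 395.2] [0.2792 0.2422] [0.3167 0.2188]
side0 pink [291, 182, 11, 9, 74] [0.5903 0.1425] 0.0532 65.8
side0 pink [265, 195, 12, 7, 71] [0.5183 0.0852] 0.0509 -170.0
side0 pink [296, 200, 11, 10, 72] [0.6027 0.0523] 0.0539 -50.7
side0 dark [273, 190, 11, 4, 34] [0.5376 0.1276] 0.0456 132.7
side0 dark [302, 194, 12, 7, 67] [0.6218 0.102 ] 0.0539 8.6
side0 dark [326, 195, 6, 13, 33] [0.6807 0.0939] 0.1122 -0.1
side0 dark [277, 205, 12, 8, 76] [0.5501 0.0463] 0.0512 -111.0
side8 pink [306, 175, 24, 9, 106] [0.6574 0.1862] 0.1281 46.1
side8 pink [273, 185, 11, 8, 61] [0.5372 0.1305] 0.0481 130.6
side8 pink [302, 192, 12, 8, 72] [0.6216 0.0992] 0.0534 5.6
side8 pink [277, 204, 7, 8, 42] [0.5448 0.0443] 0.0551 -115.6
side8 dark [270, 196, 7, 8, 46] [0.5228 0.0868] 0.0462 -171.0
side8 dark [288, 204, 20, 18, 213] [0.5926 0.0321] 0.0664 -68.8
```

Run:
```python
from station import status, job
o=status.get_obs(); print(o["t"],o["tcp_pos"],o["ft_force"],o["joint_vel"].round(3)); print(job.sign_off())
```

```text
8.9 [ 0.57972612 -0.00941416  0.2220321 ] [ 0.3599895   0.02846104 -0.55851446] [ 0.     0.031  0.029 -0.001 -0.014  0.001]
the job is handed in; nothing more can be done
None
```

I turned the carousel clockwise to the next notch and handed the job in at 8.9 s. Dish a is now under the viewing head and the plunger is up again.

- **How it was done:** With the fingers closed, I pressed the pad down by about 13 mm. The first 21° or so came from the pad being carried along by friction under the fingertips, not from the post. I then lifted off the pad and pushed the post the rest of the way, until the plunger sprang up at the notch. Finally I backed off 5 mm and raised the hand.
- **Plunger:** The pad top measured 95.9 mm above the bench at the end, against 95.7 mm at the start, so it is fully up.
- **Carousel angle:** From the wrist camera, the pad direction went from about -20.5° to -80.0°, which is one 60° step to within about 1°. The empty stations now sit where the dishes were.
- **Dishes and hand:** The dishes looked seated between their pins. The fingertips ended about 95 mm above the post, with no force on the tool beyond noise.
- **Disagreement:** The wrist and top cameras placed the hub about 4 mm apart, so I used the average.
- **Not checked:** I did not measure the other items on the bench afterwards. The last pictures show the ones near the carousel apparently unmoved, and the arm stayed clear of them.

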